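# Press-test three clamped leaf springs and mark the soft one

## Robot

A 7-joint arm with a two-finger parallel gripper is mounted at the origin on the work surface; the furniture and walls round the work are solid. World frame = base frame: x ahead of the robot, y to its left, z up, the work surface at z = 0. Lengths are in m, angles in rad, forces in N, time in s.
With the tool pointing down it reaches from about 0.425 to 0.925 m from the base axis. Payload 6.8 kg.
Tool frame: the origin (TCP) lies on the mounting face of the last link; the fingertips stand 173 mm ahead of it and the grasp point (between the pads) lies 155 mm ahead of it; z points along the fingers, y is the line along which they close (so a half turn about z gives the same grasp; the last joint's range is limited). The gripper opens to 85 mm and grips with 20 to 120 N. Pads are 22 mm wide; open, the fingers measure 114 mm over their backs; the gripper's body (76 mm by 85 mm) begins 54 mm behind the grasp point. The pads swing forward as they close: fully open they stand 13 mm farther back than shut.
Start: joints at [-1.324, 0.477, 0.022, 1.555, -0.011, 1.109, -0.083], TCP at [0.234, 0.633, 0.405] pointing down, gripper open.
Joint ranges: [-2.96, 2.96], [-0.34, 2.1], [-1.41, 1.46], [0.24, 2.44], [-1.37, 4.51], [0.17, 1.92], [-2.96, 2.96]. Speed limits (rad/s): [2.39, 2.39, 3.14, 3.14, 3.14, 3.14, 3.14].

## Interface

Orientations are given as a rotation vector (axis times angle).
In Python, from bench import r gives the robot as it stands.
- The arm moves only by the tool carry_out, never from a script. Its argument "moves" is a list of rows, each a list of 5 numbers: the shift along the tool's x, y, z in m, then the turn about the tool's z in rad, then the finger opening in m, from 0 to 0.0854. In form: [[dx, dy, dz, roll, claw], ...]. A call has exactly 8 rows; each row is the pose to reach, as a shift and turn from the pose commanded when the call began, along the tool's axes at that moment; what a row does not reach only later rows make up. A row lasts 1/10 s, in which the tool goes at most 50 mm and 8.59 degrees, less where a joint would pass 70% of its speed; a pose out of reach is approached as far as the arm can. A call with a gripper value outside its range is refused whole. The fingers move at their own pace and stop on an object; "force" is the grip in N (left out, the last holds). Time passes only in rows, so rows that repeat a pose let the fingers close, or fill a call up. It gives the time, the measured TCP pose, the force, the opening and the grip force at its end, in the units of the state.
- r.get_obs(): the state, without advancing time (a new reading comes with each control period).
- r.grab_frame(name): name is "scene" or "top" or "wrist"; returns the picture (384x512x3 uint8, red, green, blue); there is no depth.
- r.calibration(name): a dict with "fx", "fy", "cx", "cy" (pixels), "rvec" (rotation vector, rad) and "tvec" (3), from world to camera coordinates, as OpenCV has them. Camera axes: x right, y down, z forward; pixel columns grow to the right and rows downward; lengths in m; the calibration is good to about 2 mm. A picture is of the moment at which its call begins: read the wrist's pose just before it. calibration takes no time and is no camera call; for the wrist camera it gives the pose at the moment of the call.
- r.hand_in(): hands the job in; it is judged then, once.
The state is a dict: "clock": time; "joints": joint angles; "qvel": joint speeds; "tau": joint torques, N m; "tcp_pos": TCP position; "orientation": TCP orientation; "contact_force": force on the tool from outside, world axes, zero at the start; "moment": the same for the moment, N m; "grip_width": finger opening in m; "gripper_force": force on a finger pad.
Only numpy, scipy, OpenCV 4.12 (cv2) and the standard library are available. Lean on these libraries where they do the work, as an engineer would, in place of code of your own. Each camera call takes 0.05 s, during which the arm holds its last target. There are 200 camera calls.

## Task

Three spring leaves are held in clamps; one of them has gone soft. Press the rivet at the free tip of every leaf down until the leaf rests on its rubber stop, never with more than 18 newtons, and judge by the resistance which leaf is soft; then put the loose steel collar over the post of that clamp, flat down on its base plate. Leave the other things on the table where they stand.

Things in the scene. Friction and masses are not known exactly. Their poses are not given: they have to be found in the camera images.
- clamp_1: One of three look-alike leaf-spring clamps, fixed to the table; any one may hold the soft leaf. Dark base plate 170 x 50 x 10 mm, origin mid-underside, z up. Grey block with two screw heads at x 0 to +34 mm, 69 mm high; the leaf sticks out of it to -x. Upright post, 14 mm diameter, at x +60 mm, top 48 mm over the table.
- leaf_1: Steel leaf of clamp_1, 22 mm wide, 77 mm long to its tip at -x. Origin: its hinge at the block's edge, 55 mm over the table, mid-thickness. Press the domed brass rivet at x -66 mm (top 4 mm above the origin). Sound: 0.7 N preload in the clamp, then 0.6 N/mm at the rivet; the one soft leaf: slack, 0.3 N/mm. After 8 to 13 mm (each set differently) a rubber stop adds 4 N/mm. Over 18 N spoils it.
- witness_1 (a joint): Thin brass pin, 5 mm diameter, beside the rubber stop under the leaf tip of clamp_1, standing 4 mm above the rubber. The leaf pushes it down (0.6 N friction) and it stays down. In m: 0 at the start, 0.004 when the leaf has reached the rubber, more as the rubber is squeezed.
- post_1 (a point): Foot of the post of clamp_1, on the axis, at the top of the base plate (10 mm above the table); the post rises 38 mm from here. Axes as the clamp's.
- clamp_2: One of three look-alike leaf-spring clamps, fixed to the table; any one may hold the soft leaf. Dark base plate 170 x 50 x 10 mm, origin mid-underside, z up. Grey block with two screw heads at x 0 to +34 mm, 69 mm high; the leaf sticks out of it to -x. Upright post, 14 mm diameter, at x +60 mm, top 48 mm over the table.
- leaf_2: Steel leaf of clamp_2, 22 mm wide, 77 mm long to its tip at -x. Origin: its hinge at the block's edge, 55 mm over the table, mid-thickness. Press the domed brass rivet at x -66 mm (top 4 mm above the origin). Sound: 0.7 N preload in the clamp, then 0.6 N/mm at the rivet; the one soft leaf: slack, 0.3 N/mm. After 8 to 13 mm (each set differently) a rubber stop adds 4 N/mm. Over 18 N spoils it.
- witness_2 (a joint): Thin brass pin, 5 mm diameter, beside the rubber stop under the leaf tip of clamp_2, standing 4 mm above the rubber. The leaf pushes it down (0.6 N friction) and it stays down. In m: 0 at the start, 0.004 when the leaf has reached the rubber, more as the rubber is squeezed.
- post_2 (a point): Foot of the post of clamp_2, on the axis, at the top of the base plate (10 mm above the table); the post rises 38 mm from here. Axes as the clamp's.
- clamp_3: One of three look-alike leaf-spring clamps, fixed to the table; any one may hold the soft leaf. Dark base plate 170 x 50 x 10 mm, origin mid-underside, z up. Grey block with two screw heads at x 0 to +34 mm, 69 mm high; the leaf sticks out of it to -x. Upright post, 14 mm diameter, at x +60 mm, top 48 mm over the table.
- leaf_3: Steel leaf of clamp_3, 22 mm wide, 77 mm long to its tip at -x. Origin: its hinge at the block's edge, 55 mm over the table, mid-thickness. Press the domed brass rivet at x -66 mm (top 4 mm above the origin). Sound: 0.7 N preload in the clamp, then 0.6 N/mm at the rivet; the one soft leaf: slack, 0.3 N/mm. After 8 to 13 mm (each set differently) a rubber stop adds 4 N/mm. Over 18 N spoils it.
- witness_3 (a joint): Thin brass pin, 5 mm diameter, beside the rubber stop under the leaf tip of clamp_3, standing 4 mm above the rubber. The leaf pushes it down (0.6 N friction) and it stays down. In m: 0 at the start, 0.004 when the leaf has reached the rubber, more as the rubber is squeezed.
- post_3 (a point): Foot of the post of clamp_3, on the axis, at the top of the base plate (10 mm above the table); the post rises 38 mm from here. Axes as the clamp's.
- collar: Loose plain steel shaft collar (a thick ring), 44 mm outside, 26 mm bore, 24 mm high, 120 g, lying flat on the table; origin in the centre of its underside, z along its axis. It is the reject marker.
- copper_beaker: Bystander: copper beaker with a handle, 70 x 89 x 68 mm, origin under its centre.
- brass_finial: Bystander: brass bed-knob, 40 mm diameter, 59 mm high, origin under its centre.
- flux_tin: Bystander: small round tin, 55 mm diameter, 34 mm high, origin under its centre.
There are look-alikes about, which are no part of the job. What is shaped like the clamp_3 but red is not meant.

How it is judged:
By the outcome, as a careful person would: the job done as asked, in the order asked, and still so for the second after the job is handed in, with the robot touching nothing.
It also fails if it takes over 64 s, if anything falls off the work surface, if the arm or the gripper's body presses on something with over 40 N, if the wrist force passes 120 N, or if a joint passes its speed limit or range.

## Working session

There is one attempt and no reset: what is moved stays moved. The work goes in short steps, Python scripts to look and compute and a tool call to move; the robot and the scene stay as the last step left them, time stands still between calls to the robot, and variables do not carry over. Pictures are saved under pics/ and viewed, at most 10 in all, crops included, and the job is handed in when it is done.

Besides the shell and the picture viewer there is one more tool, called as name(argument=value, ...) on one line, values as JSON. carry_out: Moves the arm, as the interface text tells. Its arguments: {"type":"object","properties":{"moves":{"type":"array","items":{"type":"array","items":{"type":"number"}}},"force":{"type":"number"}},"required":["moves"]}

```bash
mkdir -p pics; ls; cat > h.py <<'E'
import numpy as np, cv2, json
from bench import r
def save(n,f): 
    im=r.grab_frame(n); cv2.imwrite(f,im[:,:,::-1]); return im
def ray(c,px):
    K=np.array([[c['fx'],0,c['cx']],[0,c['fy'],c['cy']],[0,0,1]]);R=cv2.Rodrigues(np.array(c['rvec'],float))[0]
    o=-R.T@np.array(c['tvec']); d=R.T@np.linalg.inv(K)@np.array([px[0],px[1],1.]); return o,d
def at(c,px,z):
    o,d=ray(c,px); return o+d*(z-o[2])/d[2]
def proj(c,P):
    K=np.array([[c['fx'],0,c['cx']],[0,c['fy'],c['cy']],[0,0,1]])
    return cv2.projectPoints(np.array(P,float).reshape(-1,3),np.array(c['rvec'],float),np.array(c['tvec'],float),K,None)[0][:,0]
def totool(P,obs=None):
    "world grasp-tip target for TCP -> shift along tool axes"
    obs=obs or r.get_obs(); R=cv2.Rodrigues(np.array(obs['orientation'],float))[0]
    return R.T@(np.array(P)-np.array(obs['tcp_pos']))
E
python3 - <<'E'
from h import *
a=save('top','pics/top.png');b=save('scene','pics/scene.png')
im=np.hstack([a,b])[:,:,::-1]
o=r.get_obs();print({k:np.round(v,3).tolist() for k,v in o.items()})
for n in('top','scene','wrist'):print(n,r.calibration(n))
E
```

```text
pics
{'clock': 0.1, 'joints': [-1.324, 0.478, 0.022, 1.556, -0.011, 1.109, -0.083], 'qvel': [0.002, -0.003, -0.0, -0.004, -0.002, -0.0, -0.001], 'tau': [0.005, -59.777, 1.614, -28.196, 0.013, 0.005, 0.0], 'tcp_pos': [0.234, 0.633, 0.404], 'orientation': [-0.554, -3.092, 0.003], 'contact_force': [0.208, 0.357, -0.088], 'moment': [0.029, -0.033, 0.001], 'gripper_force': 0.0, 'grip_width': 0.086}
top {'fx': 499.1903553491857, 'fy': 499.1903553491857, 'cx': 252.66685390759892, 'cy': 193.7222098020957, 'rvec': array([ 2.27352216, -1.80885599,  0.27440838]), 'tvec': array([-0.09068621,  0.46724499,  1.74223744])}
scene {'fx': 401.05148906152203, 'fy': 401.05148906152203, 'cx': 259.9737036815483, 'cy': 196.64747651426615, 'rvec': array([ 2.19886467, -0.86675145,  0.37442661]), 'tvec': array([-0.34632293,  0.25343474,  1.08252302])}
wrist {'fx': 282.49637035840243, 'fy': 282.49637035840243, 'cx': 251.17455015061464, 'cy': 188.92086567859278, 'rvec': array([-2.38878714, -1.66349448, -0.22199896]), 'tvec': array([-0.67370444, -0.0350899 ,  0.37889464])}
```

View pics/top.png

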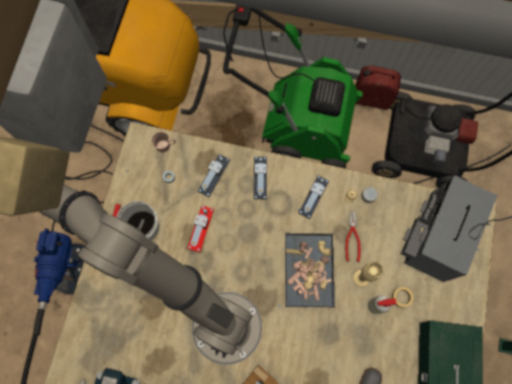

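View pics/scene.png

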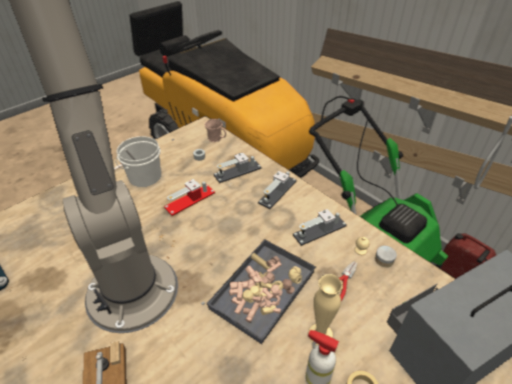

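Top view: dark clamps are at about (213,175), (260,178) and (313,197), with the red look-alike at (200,230). The steel ring is at (168,176), the beaker at (161,141), the finial at (351,194), the tin at (369,194), and a yellow tape ring at (403,297). I'd take the steel ring at (168,176) as the collar rather than the yellow ring. Next I check that in a close crop.

```bash
python3 - <<'E'
from h import *
a=cv2.imread('pics/top.png')[125:255,140:340]
cv2.imwrite('pics/c1.png',cv2.resize(a,None,fx=4,fy=4,interpolation=cv2.INTER_CUBIC))
c=r.calibration('top')
for p in[(213,175),(260,178),(313,197),(168,176),(200,230),(161,141)]:print(p,at(c,p,.03).round(3))
E
```

```text
(213, 175) [0.525 0.18  0.03 ]
(260, 178) [0.553 0.006 0.03 ]
(313, 197) [ 0.525 -0.202  0.03 ]
(168, 176) [0.483 0.343 0.03 ]
(200, 230) [0.31  0.174 0.03 ]
(161, 141) [0.613 0.408 0.03 ]
```

View pics/c1.png

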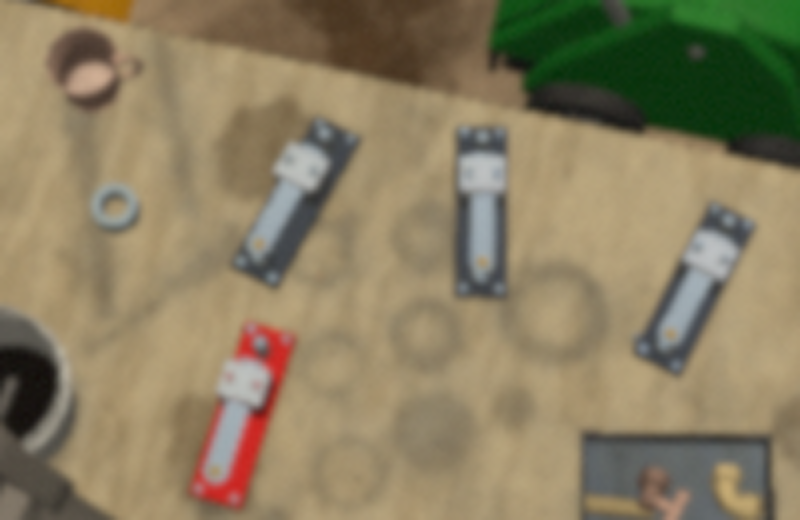

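```bash
cat > p.py <<'E'
from h import *
c=r.calibration('top')
Q=lambda x,y:(140+(x+.5)/4-.5,125+(y+.5)/4-.5)
riv=[at(c,Q(*p),.059) for p in[(259,243),(482,265),(670,333)]]
post=[at(c,Q(*p),.048) for p in[(322,127),(484,135),(729,219)]]
col=at(c,Q(115,208),.024)
E
python3 - <<'E'
from p import *
for a,b in zip(riv,post):print(a.round(4),b.round(4),np.linalg.norm((a-b)[:2]).round(4),totool([*a[:2],.36]).round(3))
print(col.round(4),totool([*col[:2],.4]).round(3), [at(c,Q(*p),.024).round(3) for p in[(92,208),(139,208)]])
E
```

```text
[0.4698 0.1968 0.059 ] [0.597  0.1697 0.048 ] 0.1301 [-0.372 -0.327  0.044]
[ 0.4954 -0.0069  0.059 ] [0.6236 0.0198 0.048 ] 0.131 [-0.467 -0.509  0.045]
[ 0.471  -0.1869  0.059 ] [ 0.594  -0.2197  0.048 ] 0.1273 [-0.507 -0.686  0.045]
[0.4828 0.3428 0.024 ] [-0.334 -0.186  0.004] [array([0.478, 0.364, 0.024]), array([0.488, 0.321, 0.024])]
```

carry_out(moves=[[-0.045,-0.025,0,0,0],[-0.09,-0.05,0,0,0],[-0.135,-0.08,0,0,0],[-0.18,-0.12,0,0,0],[-0.225,-0.16,0,0,0],[-0.27,-0.2,0,0,0],[-0.31,-0.24,0,0,0],[-0.33,-0.26,0,0,0]], force=40)

```text
clock: 0.9
tcp_pos: [0.4445, 0.2927, 0.4045]
orientation: [-0.554, -3.092, 0.0]
contact_force: [0.3, 0.2, -0.4]
grip_width: 0.0
gripper_force: 0.0
```

```bash
python3 - <<'E'
from p import *
o=r.get_obs();print(o['clock'],o['tcp_pos'],o['orientation'],o['joints'],o['qvel'],o['contact_force'])
cw=r.calibration('wrist');save('wrist','pics/w1.png')
print(proj(cw,riv+post+[col]).round(1), totool([*riv[0][:2],.26]).round(4))
import pickle;pickle.dump(cw,open('w1.pkl','wb'))
E
```

```text
0.9 [0.44447516 0.29266568 0.40453936] [-5.54367533e-01 -3.09211600e+00  2.45096934e-04] [-0.82487413  0.2415453   0.14826437  1.90499788 -0.04208888  0.99823538
  0.55796441] [ 0.67240449 -0.14830814  0.25846672  0.20788745 -0.0506403  -0.05794561
  0.94714251] [ 0.29553158  0.2418799  -0.38476181]
[[183.4 219.2]
 [ 45.9 288.4]
 [-82.7 314.5]
 [205.2 305.5]
 [115.2 351.7]
 [-39.1 382. ]
 [298.9 180.8]] [-0.0505 -0.0731  0.1451]
```

View pics/w1.png

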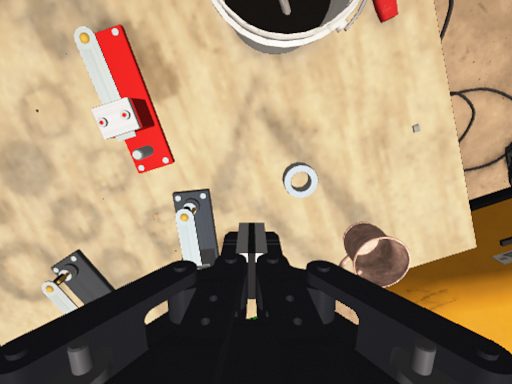

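carry_out(moves=[[-0.02,-0.035,0.02,0,0],[-0.0426,-0.0675,0.05,0,0],[-0.0426,-0.0675,0.09,0,0],[-0.0426,-0.0675,0.12,0,0],[-0.0426,-0.0675,0.14,0,0],[-0.0426,-0.0675,0.15,0,0],[-0.0426,-0.0675,0.155,0,0],[-0.0426,-0.0675,0.155,0,0]])

```text
clock: 1.75
tcp_pos: [0.4605, 0.2169, 0.2497]
orientation: [-0.554, -3.092, 0.0]
contact_force: [0.3, 0.5, 0.1]
grip_width: -0.0002
gripper_force: 0.0
```

```bash
python3 - <<'E'
from p import *
o=r.get_obs();print(o['clock'],o['tcp_pos'],o['contact_force'],o['joints'])
cw=r.calibration('wrist');save('wrist','pics/w2.png')
print(proj(cw,riv+post+[col]).round(1), totool([*riv[0][:2],.232]).round(4))
import pickle;pickle.dump(cw,open('w2.pkl','wb'))
E
```

```text
1.75 [0.46052329 0.21686588 0.24969095] [0.34836046 0.45647356 0.05237775] [-0.68784283  0.42497165  0.15361437  2.08496956 -0.10602057  0.63894791
  0.75370114]
[[ 226.4  248.8]
 [ -26.1  369.3]
 [-248.2  411. ]
 [ 255.4  391.8]
 [ 101.3  461.3]
 [-148.9  504.1]
 [ 429.9  176.1]] [-0.0155 -0.0157  0.0182]
```

View pics/w2.png

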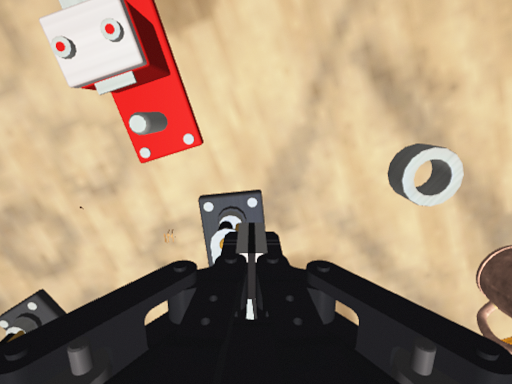

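carry_out(moves=[[-0.008,-0.008,0,0,0],[-0.0155,-0.0157,0,0,0],[-0.0155,-0.0157,0.004,0,0],[-0.0155,-0.0157,0.008,0,0],[-0.0155,-0.0157,0.011,0,0],[-0.0155,-0.0157,0.013,0,0],[-0.0155,-0.0157,0.013,0,0],[-0.0155,-0.0157,0.013,0,0]])

```text
clock: 2.6
tcp_pos: [0.4695, 0.1968, 0.2366]
orientation: [-0.554, -3.092, 0.0]
contact_force: [0.6, -0.1, -0.4]
grip_width: 0.0001
gripper_force: 0.0
```

carry_out(moves=[[0,0,0.001,0,0],[0,0,0.002,0,0],[0,0,0.003,0,0],[0,0,0.004,0,0],[0,0,0.005,0,0],[0,0,0.006,0,0],[0,0,0.007,0,0],[0,0,0.007,0,0]])

```text
clock: 3.4
tcp_pos: [0.4695, 0.1966, 0.2296]
orientation: [-0.554, -3.092, -0.0]
contact_force: [-0.1, 0.1, 2.6]
grip_width: 0.0002
gripper_force: 1.0
```

carry_out(moves=[[0,0,0.0005,0,0],[0,0,0.001,0,0],[0,0,0.0015,0,0],[0,0,0.002,0,0],[0,0,0.0025,0,0],[0,0,0.003,0,0],[0,0,0.003,0,0],[0,0,0.003,0,0]])

```text
clock: 4.2
tcp_pos: [0.4696, 0.1966, 0.2268]
orientation: [0.555, 3.092, 0.0]
contact_force: [-1.1, -0.2, 3.3]
grip_width: 0.0001
gripper_force: 1.8
```

carry_out(moves=[[0,0,0.0005,0,0],[0,0,0.001,0,0],[0,0,0.0015,0,0],[0,0,0.002,0,0],[0,0,0.002,0,0],[0,0,0.002,0,0],[0,0,0.002,0,0],[0,0,0.002,0,0]])

```text
clock: 5.0
tcp_pos: [0.4696, 0.1965, 0.2247]
orientation: [0.554, 3.092, 0.0]
contact_force: [-1.4, 0.1, 5.4]
grip_width: 0.0
gripper_force: 2.4
```

carry_out(moves=[[0,0,0.0005,0,0],[0,0,0.001,0,0],[0,0,0.0012,0,0],[0,0,0.0012,0,0],[0,0,0.0012,0,0],[0,0,0.0012,0,0],[0,0,0.0012,0,0],[0,0,0.0012,0,0]])

```text
clock: 5.8
tcp_pos: [0.4697, 0.1965, 0.2236]
orientation: [0.554, 3.092, 0.0]
contact_force: [-0.4, -0.3, 6.4]
grip_width: -0.0002
gripper_force: 2.8
```

carry_out(moves=[[0,0,0.0005,0,0],[0,0,0.001,0,0],[0,0,0.0012,0,0],[0,0,0.0012,0,0],[0,0,0.0012,0,0],[0,0,0.0012,0,0],[0,0,0.0012,0,0],[0,0,0.0012,0,0]])

```text
clock: 6.6
tcp_pos: [0.4697, 0.1965, 0.2225]
orientation: [0.555, 3.092, 0.0]
contact_force: [-2.0, 0.3, 6.9]
grip_width: 0.0
gripper_force: 3.5
```

carry_out(moves=[[0,0,0.0005,0,0],[0,0,0.001,0,0],[0,0,0.001,0,0],[0,0,0.001,0,0],[0,0,0.001,0,0],[0,0,0.001,0,0],[0,0,0.001,0,0],[0,0,0.001,0,0]])

```text
clock: 7.4
tcp_pos: [0.4698, 0.1965, 0.2218]
orientation: [0.555, 3.092, 0.001]
contact_force: [-2.2, 0.1, 10.7]
grip_width: -0.0001
gripper_force: 4.8
```

carry_out(moves=[[0,0,0.0003,0,0],[0,0,0.0006,0,0],[0,0,0.0006,0,0],[0,0,0.0006,0,0],[0,0,0.0006,0,0],[0,0,0.0006,0,0],[0,0,0.0006,0,0],[0,0,0.0006,0,0]])

```text
clock: 8.2
tcp_pos: [0.4698, 0.1965, 0.2213]
orientation: [0.555, 3.092, 0.001]
contact_force: [-1.8, -0.3, 10.9]
grip_width: -0.0001
gripper_force: 5.8
```

```bash
python3 - <<'E'
from p import *
o=r.get_obs();print(o['clock'],o['tcp_pos'],o['contact_force'])
print(totool([*riv[1][:2],.2365]).round(4))
E
```

```text
8.2 [0.46983342 0.19654946 0.22132609] [-1.83686121 -0.27168493 10.93376622]
[-0.0947 -0.1819 -0.0152]
```

carry_out(moves=[[0,0,-0.03,0,0],[-0.012,-0.023,-0.05,0,0],[-0.03,-0.058,-0.05,0,0],[-0.05,-0.096,-0.05,0,0],[-0.07,-0.134,-0.05,0,0],[-0.0947,-0.1819,-0.05,0,0],[-0.0947,-0.1819,-0.05,0,0],[-0.0947,-0.1819,-0.05,0,0]])

```text
clock: 9.0
tcp_pos: [0.495, -0.0088, 0.2704]
orientation: [-0.561, -3.091, 0.001]
contact_force: [0.0, 0.3, 0.8]
grip_width: 0.0001
gripper_force: 0.0
```

```bash
python3 - <<'E'
from p import *
o=r.get_obs();print(o['clock'],o['tcp_pos'],o['contact_force'])
print(totool([*riv[1][:2],.2365]).round(4))
E
```

```text
9.0 [ 0.49498691 -0.00884681  0.27037216] [0.01965306 0.27110716 0.83075845]
[0.0003 0.002  0.0339]
```

carry_out(moves=[[0,0,0.015,0,0],[0,0,0.028,0,0],[0,0,0.033,0,0],[0,0,0.034,0,0],[0,0,0.035,0,0],[0,0,0.036,0,0],[0,0,0.036,0,0],[0,0,0.036,0,0]])

```text
clock: 9.8
tcp_pos: [0.4953, -0.0069, 0.235]
orientation: [0.554, 3.092, 0.0]
contact_force: [0.2, 0.0, 0.1]
grip_width: 0.0001
gripper_force: 0.0
```

carry_out(moves=[[0,0,0.001,0,0],[0,0,0.002,0,0],[0,0,0.003,0,0],[0,0,0.004,0,0],[0,0,0.005,0,0],[0,0,0.006,0,0],[0,0,0.006,0,0],[0,0,0.006,0,0]])

```text
clock: 10.6
tcp_pos: [0.4951, -0.0069, 0.2287]
orientation: [-0.554, -3.092, -0.0]
contact_force: [-0.8, -0.8, 0.3]
grip_width: 0.0
gripper_force: 0.5
```

carry_out(moves=[[0,0,0.0005,0,0],[0,0,0.001,0,0],[0,0,0.0015,0,0],[0,0,0.002,0,0],[0,0,0.0025,0,0],[0,0,0.003,0,0],[0,0,0.003,0,0],[0,0,0.003,0,0]])

```text
clock: 11.4
tcp_pos: [0.4952, -0.0069, 0.2257]
orientation: [0.554, 3.092, 0.0]
contact_force: [1.0, -0.2, 1.3]
grip_width: 0.0001
gripper_force: 0.9
```

carry_out(moves=[[0,0,0.0005,0,0],[0,0,0.001,0,0],[0,0,0.0015,0,0],[0,0,0.002,0,0],[0,0,0.002,0,0],[0,0,0.002,0,0],[0,0,0.002,0,0],[0,0,0.002,0,0]])

```text
clock: 12.2
tcp_pos: [0.4952, -0.0069, 0.2237]
orientation: [0.554, 3.092, 0.0]
contact_force: [-0.1, -0.7, 4.0]
grip_width: 0.0003
gripper_force: 1.3
```

carry_out(moves=[[0,0,0.0005,0,0],[0,0,0.001,0,0],[0,0,0.0015,0,0],[0,0,0.0015,0,0],[0,0,0.0015,0,0],[0,0,0.0015,0,0],[0,0,0.0015,0,0],[0,0,0.0015,0,0]])

```text
clock: 13.0
tcp_pos: [0.4953, -0.0069, 0.2223]
orientation: [0.554, 3.092, 0.0]
contact_force: [1.1, 0.2, 3.4]
grip_width: -0.0
gripper_force: 1.6
```

carry_out(moves=[[0,0,0.0005,0,0],[0,0,0.001,0,0],[0,0,0.0012,0,0],[0,0,0.0012,0,0],[0,0,0.0012,0,0],[0,0,0.0012,0,0],[0,0,0.0012,0,0],[0,0,0.0012,0,0]])

```text
clock: 13.8
tcp_pos: [0.4953, -0.0069, 0.2211]
orientation: [0.554, 3.092, 0.0]
contact_force: [1.5, 0.8, 3.5]
grip_width: -0.0001
gripper_force: 1.9
```

carry_out(moves=[[0,0,0.0005,0,0],[0,0,0.001,0,0],[0,0,0.0012,0,0],[0,0,0.0012,0,0],[0,0,0.0012,0,0],[0,0,0.0012,0,0],[0,0,0.0012,0,0],[0,0,0.0012,0,0]])

```text
clock: 14.6
tcp_pos: [0.4954, -0.0069, 0.22]
orientation: [0.554, 3.092, 0.0]
contact_force: [2.0, 0.7, 4.5]
grip_width: 0.0004
gripper_force: 2.8
```

carry_out(moves=[[0,0,0.0005,0,0],[0,0,0.001,0,0],[0,0,0.0012,0,0],[0,0,0.0012,0,0],[0,0,0.0012,0,0],[0,0,0.0012,0,0],[0,0,0.0012,0,0],[0,0,0.0012,0,0]])

```text
clock: 15.4
tcp_pos: [0.4955, -0.0069, 0.219]
orientation: [0.554, 3.091, 0.001]
contact_force: [-0.2, 0.4, 9.1]
grip_width: -0.0
gripper_force: 4.4
```

```bash
python3 - <<'E'
from p import *
print(totool([*riv[2][:2],.2365]).round(4))
E
```

```text
[-0.0396 -0.1773 -0.0175]
```

carry_out(moves=[[0,0,-0.03,0,0],[-0.006,-0.025,-0.05,0,0],[-0.014,-0.063,-0.05,0,0],[-0.022,-0.1,-0.05,0,0],[-0.031,-0.14,-0.05,0,0],[-0.0396,-0.1773,-0.045,0,0],[-0.0396,-0.1773,-0.03,0,0],[-0.0396,-0.1773,-0.02,0,0]])

```text
clock: 16.2
tcp_pos: [0.4692, -0.1879, 0.2372]
orientation: [-0.558, -3.088, -0.0]
contact_force: [0.3, 1.1, -0.9]
grip_width: -0.0001
gripper_force: 0.0
```

carry_out(moves=[[0,0,0.001,0,0],[0,0,0.002,0,0],[0,0,0.003,0,0],[0,0,0.004,0,0],[0,0,0.004,0,0],[0,0,0.004,0,0],[0,0,0.004,0,0],[0,0,0.004,0,0]])

```text
clock: 17.0
tcp_pos: [0.4707, -0.187, 0.2347]
orientation: [0.554, 3.092, 0.0]
contact_force: [-0.1, 0.4, -0.9]
grip_width: 0.0003
gripper_force: 0.0
```

```bash
python3 - <<'E'
from p import *
o=r.get_obs();print(o['tcp_pos'],o['contact_force'],totool([*riv[2][:2],.2325]).round(4))
E
```

```text
[ 0.47070011 -0.18697092  0.23469005] [-0.07132418  0.38236477 -0.8689761 ] [-0.0002  0.0002  0.0022]
```

carry_out(moves=[[0,0,0.0015,0,0],[0,0,0.003,0,0],[0,0,0.0045,0,0],[0,0,0.006,0,0],[0,0,0.007,0,0],[0,0,0.008,0,0],[0,0,0.009,0,0],[0,0,0.009,0,0]])

```text
clock: 17.8
tcp_pos: [0.4708, -0.187, 0.2256]
orientation: [0.555, 3.092, -0.0]
contact_force: [-0.6, 0.1, 3.9]
grip_width: -0.0
gripper_force: 2.1
```

carry_out(moves=[[0,0,0.0005,0,0],[0,0,0.001,0,0],[0,0,0.0015,0,0],[0,0,0.0015,0,0],[0,0,0.0015,0,0],[0,0,0.0015,0,0],[0,0,0.0015,0,0],[0,0,0.0015,0,0]])

```text
clock: 18.6
tcp_pos: [0.4708, -0.187, 0.2242]
orientation: [0.554, 3.092, -0.0]
contact_force: [-1.4, -0.1, 5.1]
grip_width: -0.0002
gripper_force: 2.6
```

carry_out(moves=[[0,0,0.0005,0,0],[0,0,0.001,0,0],[0,0,0.001,0,0],[0,0,0.001,0,0],[0,0,0.001,0,0],[0,0,0.001,0,0],[0,0,0.001,0,0],[0,0,0.001,0,0]])

```text
clock: 19.4
tcp_pos: [0.4708, -0.187, 0.2234]
orientation: [0.554, 3.092, 0.0]
contact_force: [-1.3, 0.5, 6.8]
grip_width: -0.0002
gripper_force: 3.4
```

carry_out(moves=[[0,0,0.0005,0,0],[0,0,0.001,0,0],[0,0,0.001,0,0],[0,0,0.001,0,0],[0,0,0.001,0,0],[0,0,0.001,0,0],[0,0,0.001,0,0],[0,0,0.001,0,0]])

```text
clock: 20.2
tcp_pos: [0.4709, -0.1871, 0.2226]
orientation: [0.554, 3.092, 0.0]
contact_force: [-2.4, 0.2, 9.9]
grip_width: -0.0002
gripper_force: 4.8
```

carry_out(moves=[[0,0,0.0003,0,0],[0,0,0.0005,0,0],[0,0,0.0005,0,0],[0,0,0.0005,0,0],[0,0,0.0005,0,0],[0,0,0.0005,0,0],[0,0,0.0005,0,0],[0,0,0.0005,0,0]])

```text
clock: 21.0
tcp_pos: [0.4709, -0.1871, 0.2222]
orientation: [0.555, 3.091, 0.0]
contact_force: [-2.0, 0.4, 10.8]
grip_width: 0.0003
gripper_force: 5.6
```

```bash
python3 - <<'E'
from p import *
import pickle
print(totool([*col[:2],.30]).round(4))
print(at(c,(137,220),.12),at(c,(160,220),.12),at(c,(142,198),.12))
for f,p in(('w1',(300,180)),('w2',(432,176)),('w2',(444,177))):
  print(f,at(pickle.load(open(f+'.pkl','rb')),p,.024))
E
```

```text
[ 0.173   0.501  -0.0778]
[0.27770242 0.38230723 0.12      ] [0.29562152 0.30486572 0.12      ] [0.35774737 0.38813269 0.12      ]
w1 [0.48222682 0.34442791 0.024     ]
w2 [0.48320934 0.34421363 0.024     ]
w2 [0.4868662  0.35201826 0.024     ]
```

carry_out(moves=[[0,0,-0.03,0,0],[0.007,0.02,-0.06,0,0],[0.02,0.06,-0.08,0,0],[0.036,0.105,-0.08,0,0],[0.052,0.15,-0.08,0,0],[0.068,0.195,-0.08,0,0],[0.084,0.24,-0.08,0,0],[0.1,0.285,-0.08,0,0]])

```text
clock: 21.8
tcp_pos: [0.4754, 0.1169, 0.3014]
orientation: [-0.554, -3.092, 0.0]
contact_force: [0.6, -0.5, -0.4]
grip_width: 0.0
gripper_force: 0.0
```

```bash
python3 - <<'E'
from p import *
o=r.get_obs();print(o['tcp_pos'],totool([.4828,.3435,.26]).round(4))
E
```

```text
[0.47541054 0.11694035 0.30138982] [0.0718 0.215  0.0414]
```

carry_out(moves=[[0.014,0.04,0,-0.09,0.0854],[0.028,0.085,0,-0.18,0.0854],[0.044,0.13,0,-0.27,0.0854],[0.058,0.17,0.01,-0.36,0.0854],[0.066,0.195,0.02,-0.45,0.0854],[0.07,0.208,0.03,-0.54,0.0854],[0.07,0.21,0.04,-0.56,0.0854],[0.07,0.21,0.04,-0.56,0.0854]])

```text
clock: 22.6
tcp_pos: [0.4827, 0.3354, 0.2596]
orientation: [0.319, -3.122, 0.003]
contact_force: [0.0, -0.6, 0.5]
grip_width: 0.0852
gripper_force: 0.0
```

```bash
python3 - <<'E'
from p import *
o=r.get_obs();print(o['tcp_pos'],o['orientation'],o['joints'],totool([.4828,.3435,.175]).round(4))
R=cv2.Rodrigues(o['orientation'])[0];print(np.degrees(np.arctan2(R[1,1],R[0,1])))
cw=r.calibration('wrist');save('wrist','pics/w3.png');print(proj(cw,[col]))
import pickle;pickle.dump(cw,open('w3.pkl','wb'))
E
```

```text
[0.48270421 0.3354005  0.25962795] [ 0.31924545 -3.12230845  0.00345489] [-0.69643566  0.50953227 -0.02205475  1.88450081  0.01585865  0.75144968
  1.04726322] [-0.002   0.0081  0.0846]
101.67619609487245
[[261.56362433 205.50872493]]
```

View pics/w3.png

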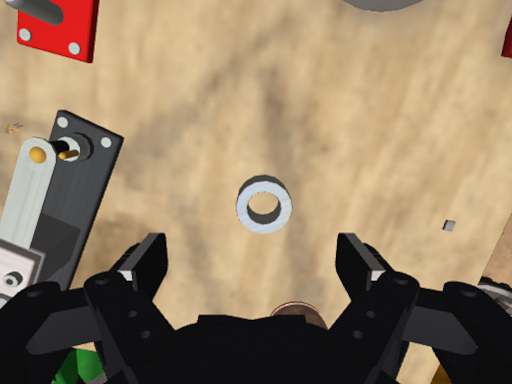

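```bash
python3 - <<'E'
from p import *
import pickle
P=at(pickle.load(open('w3.pkl','rb')),(264,207),.024);print(P,totool([*P[:2],.175]).round(4))
E
```

```text
[0.48356831 0.34486446 0.024     ] [-0.0026  0.0098  0.0855]
```

carry_out(moves=[[-0.002,0.009,0.01,0,0.0854],[-0.002,0.009,0.03,0,0.0854],[-0.002,0.009,0.05,0,0.0854],[-0.002,0.009,0.07,0,0.0854],[-0.002,0.009,0.08,0,0.0854],[-0.002,0.009,0.085,0,0.0854],[-0.002,0.009,0.085,0,0.0854],[-0.002,0.009,0.085,0,0.0854]])

```text
clock: 23.45
tcp_pos: [0.4838, 0.3457, 0.1773]
orientation: [-0.321, 3.124, 0.001]
contact_force: [0.2, 0.6, -0.5]
grip_width: 0.0851
gripper_force: 0.0
```

carry_out(moves=[[0,0,0,0,0.06],[0,0,0,0,0.05],[0,0,0,0,0.03],[0,0,0,0,0.03],[0,0,0,0,0.03],[0,0,0,0,0.03],[0,0,0,0,0.03],[0,0,0,0,0.03]], force=40)

```text
clock: 24.25
tcp_pos: [0.4836, 0.3457, 0.1773]
orientation: [-0.322, 3.124, 0.001]
contact_force: [-0.8, -0.7, 6.5]
grip_width: 0.0418
gripper_force: 41.2
```

carry_out(moves=[[0,0,-0.01,0,0.03],[0,0,-0.03,0,0.03],[0,0,-0.05,0,0.03],[0,0,-0.07,0,0.03],[0,0,-0.09,0,0.03],[0,0,-0.11,0,0.03],[0,0,-0.115,0,0.03],[0,0,-0.115,0,0.03]])

```text
clock: 25.05
tcp_pos: [0.4835, 0.3455, 0.2923]
orientation: [-0.322, 3.124, 0.001]
contact_force: [-0.2, 0.6, -1.5]
grip_width: 0.0415
gripper_force: 40.9
```

```bash
python3 - <<'E'
from p import *
o=r.get_obs();print(o['tcp_pos'],o['joints'],totool([*post[1][:2],.295]).round(4))
cw=r.calibration('wrist');save('wrist','pics/w4.png')
E
```

```text
[0.48345475 0.3455495  0.29234319] [-0.70855724  0.47248971 -0.02206053  1.85178522  0.01381733  0.81590334
  1.03829898] [-0.0708 -0.3475 -0.0028]
```

View pics/w4.png

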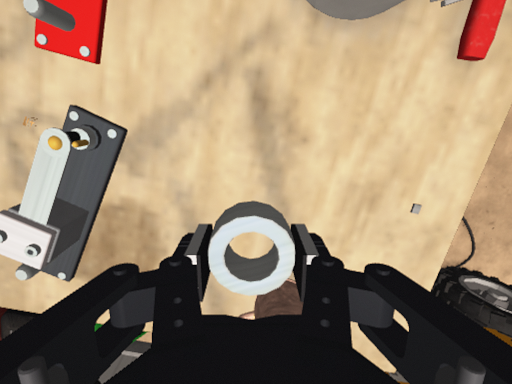

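```bash
python3 - <<'E'
from p import *
cw=r.calibration('wrist')
for z in(.134,.139,.144):
  C=at(cw,(252,254),z);print(C,totool(C).round(4), np.linalg.norm(at(cw,(208,254),z)-at(cw,(296,254),z)).round(4))
C=at(cw,(252,254),.139);th=np.linspace(0,6.28,60)
im=cv2.imread('pics/w4.png')
for rr,col in((.022,(0,0,255)),(.013,(0,255,0))):
  q=proj(cw,[C+rr*np.array([np.cos(t),np.sin(t),0]) for t in th]); cv2.polylines(im,[np.int32(q*16)],1,col,1,shift=4)
cv2.imwrite('pics/w4o.png',cv2.resize(im[190:320,180:330],None,fx=4,fy=4))
E
```

```text
[0.48412016 0.34569106 0.134     ] [-0.0011  0.0002  0.1573] 0.0436
[0.48148181 0.34512868 0.139     ] [0.0016 0.0002 0.1524] 0.0418
[0.47884346 0.34456629 0.144     ] [0.0043 0.0002 0.1474] 0.0401
```

View pics/w4o.png

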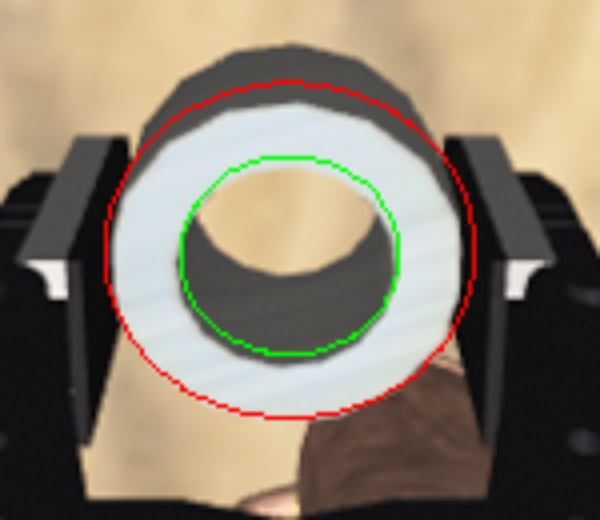

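carry_out(moves=[[-0.008,-0.03,0,0,0.03],[-0.018,-0.07,0,0,0.03],[-0.03,-0.115,0,0,0.03],[-0.042,-0.16,0,0,0.03],[-0.054,-0.205,0,0,0.03],[-0.066,-0.25,0,0,0.03],[-0.078,-0.295,0,0,0.03],[-0.088,-0.33,0,0,0.03]])

```text
clock: 25.9
tcp_pos: [0.6371, 0.0368, 0.29]
orientation: [0.318, -3.123, 0.002]
contact_force: [0.0, 0.1, -1.5]
grip_width: 0.0424
gripper_force: 40.9
```

carry_out(moves=[[-0.002,-0.01,0,0,0.03],[-0.003,-0.0175,0,0,0.03],[-0.003,-0.0175,0,0,0.03],[-0.003,-0.0175,0,0,0.03],[-0.003,-0.0175,0,0,0.03],[-0.003,-0.0175,0,0,0.03],[-0.003,-0.0175,0,0,0.03],[-0.003,-0.0175,0,0,0.03]])

```text
clock: 26.7
tcp_pos: [0.6432, 0.0242, 0.2917]
orientation: [-0.323, 3.125, 0.0]
contact_force: [0.2, 0.2, -0.9]
grip_width: 0.0421
gripper_force: 40.9
```

```bash
python3 - <<'E'
from p import *
o=r.get_obs();print(o['tcp_pos'],o['qvel'].round(3),totool([*post[1][:2],.295]).round(4))
cw=r.calibration('wrist');save('wrist','pics/w5.png');print(proj(cw,[post[1],riv[1]]))
import pickle;pickle.dump(cw,open('w5.pkl','wb'))
E
```

```text
[0.64318726 0.02423144 0.29167156] [ 0.005  0.002  0.001 -0.001 -0.     0.     0.001] [ 0.0201 -0.0003 -0.0033]
[[251.07921749 174.49271968]
 [251.22202592 -31.73213271]]
```

View pics/w5.png

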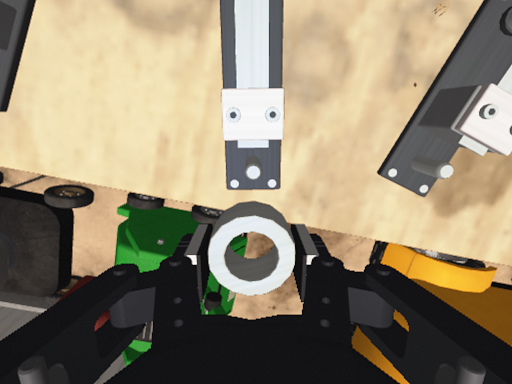

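```bash
python3 - <<'E'
from p import *
import pickle
cw=pickle.load(open('w5.pkl','rb'));P=at(cw,(253,172),.048);print(P,totool([*P[:2],.2]).round(4))
E
```

```text
[0.62137264 0.02082803 0.048     ] [0.022  0.0013 0.0917]
```

carry_out(moves=[[0.012,0.001,0,0,0.03],[0.023,0.001,0,0,0.03],[0.023,0.001,0.01,0,0.03],[0.023,0.001,0.025,0,0.03],[0.023,0.001,0.04,0,0.03],[0.023,0.001,0.055,0,0.03],[0.023,0.001,0.06,0,0.03],[0.023,0.001,0.06,0,0.03]])

```text
clock: 27.55
tcp_pos: [0.6202, 0.0201, 0.2299]
orientation: [0.322, -3.122, 0.0]
contact_force: [1.6, -0.0, -0.9]
grip_width: 0.0418
gripper_force: 41.0
```

carry_out(moves=[[0,0,0.002,0,0.03],[0,0,0.004,0,0.03],[0,0,0.006,0,0.03],[0,0,0.008,0,0.03],[0,0,0.01,0,0.03],[0,0,0.012,0,0.03],[0,0,0.012,0,0.03],[0,0,0.012,0,0.03]])

```text
clock: 28.35
tcp_pos: [0.6205, 0.0201, 0.2195]
orientation: [0.322, -3.125, -0.0]
contact_force: [0.3, 0.9, -0.9]
grip_width: 0.0417
gripper_force: 41.0
```

carry_out(moves=[[0,0,0.005,0,0.03],[0,0,0.01,0,0.03],[0,0,0.015,0,0.03],[0,0,0.02,0,0.03],[0,0,0.024,0,0.03],[0,0,0.027,0,0.03],[0,0,0.028,0,0.03],[0,0,0.028,0,0.03]])

```text
clock: 29.15
tcp_pos: [0.6205, 0.0201, 0.1914]
orientation: [0.322, -3.125, -0.0]
contact_force: [0.5, 0.1, -0.7]
grip_width: 0.0418
gripper_force: 41.0
```

carry_out(moves=[[0,0,0.001,0,0.03],[0,0,0.002,0,0.03],[0,0,0.003,0,0.03],[0,0,0.0035,0,0.03],[0,0,0.0035,0,0.03],[0,0,0.0035,0,0.03],[0,0,0.0035,0,0.03],[0,0,0.0035,0,0.03]])

```text
clock: 29.95
tcp_pos: [0.6206, 0.0201, 0.1881]
orientation: [-0.322, 3.125, 0.0]
contact_force: [0.4, -0.5, -0.7]
grip_width: 0.0423
gripper_force: 41.0
```

carry_out(moves=[[0,0,0.0005,0,0.03],[0,0,0.001,0,0.03],[0,0,0.001,0,0.03],[0,0,0.001,0,0.03],[0,0,0.001,0,0.03],[0,0,0.001,0,0.03],[0,0,0.001,0,0.03],[0,0,0.001,0,0.03]])

```text
clock: 30.75
tcp_pos: [0.6206, 0.0201, 0.1873]
orientation: [-0.322, 3.125, 0.0]
contact_force: [-2.7, 1.0, 5.5]
grip_width: 0.0418
gripper_force: 41.6
```

Seated, with contact at the expected height. Next I release gently and retreat.

carry_out(moves=[[0,0,-0.0005,0,0.046],[0,0,-0.0005,0,0.05],[0,0,-0.0005,0,0.056],[0,0,-0.0005,0,0.064],[0,0,-0.0005,0,0.07],[0,0,-0.0005,0,0.07],[0,0,-0.0005,0,0.07],[0,0,-0.0005,0,0.07]])

```text
clock: 31.55
tcp_pos: [0.6205, 0.0201, 0.1876]
orientation: [0.322, -3.125, 0.0]
contact_force: [-0.0, -0.1, 0.5]
grip_width: 0.0701
gripper_force: 0.0
```

carry_out(moves=[[0,0,-0.01,0,0.07],[0,0,-0.03,0,0.07],[0,0,-0.06,0,0.07],[0,0,-0.09,0,0.07],[0,0,-0.12,0,0.07],[0,0,-0.14,0,0.07],[0,0,-0.15,0,0.07],[0,0,-0.15,0,0.07]])

```text
clock: 32.35
tcp_pos: [0.6209, 0.0201, 0.3394]
orientation: [-0.321, 3.122, 0.0]
contact_force: [0.9, 0.3, 0.2]
grip_width: 0.0698
gripper_force: 0.0
```

```bash
python3 - <<'E'
from p import *
o=r.get_obs();print(o['tcp_pos'],o['contact_force'])
save('wrist','pics/w6.png')
E
```

```text
[0.6208756  0.02010371 0.33937266] [0.93227412 0.34973602 0.18679089]
```

View pics/w6.png

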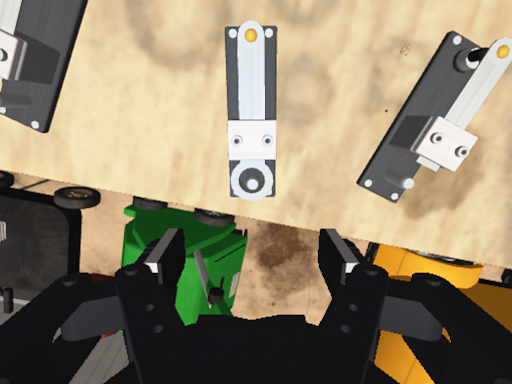

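The collar at (251,180) sits flat round the post of clamp 2, the post showing in its bore. The gripper is clear.

```bash
python3 -c "
from bench import r
print(r.hand_in())"
```

```text
the job is handed in; nothing more can be done
None
```

I pressed all three leaves onto their rubber stops (highest reading about 11 N), judged the middle one, clamp 2, soft at about 0.3 N/mm against 0.6 N/mm for the other two, set the collar flat over its post and handed the job in at about 32 s.

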